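# Lock the boom and hold the viewing lamp out over the print

### The arm

A 7-joint arm with a two-finger parallel gripper is mounted at the origin on the work surface. World frame = base frame: x ahead of the robot, y to its left, z up, the work surface at z = 0. Lengths are in m, angles in rad, forces in N, time in s.
With the tool pointing down it reaches from about 0.4 to 0.85 m from the base axis. Payload 10.4 kg.
Tool frame: the origin (TCP) lies at the very end of the fingers, on their centre line; the grasp point (between the pads) lies 19 mm behind it; x points along the fingers, y is the direction in which the jaws open and shut, and the axes are right-handed (so a half turn about x gives the same grasp; the last joint's range is limited). The gripper opens to 85 mm and grips with 20 to 120 N. Pads are 22 mm wide; open, the fingers measure 114 mm over their backs; the gripper's body (76 mm by 85 mm) begins 54 mm behind the grasp point. The pads swing forward as they close: fully open they stand 13 mm farther back than shut.
Start: joints at [-1.258, 0.332, -0.065, 1.46, 0.022, 1.35, -0.088], TCP at [0.206, 0.59, 0.231] pointing down, gripper open.
Joint ranges: [-2.6, 2.6], [-0.5, 2.12], [-1.47, 1.34], [0.16, 2.42], [-1.27, 4.41], [0.06, 2.06], [-2.6, 2.6]. Speed limits (rad/s): [2.22, 2.22, 2.79, 2.79, 3.14, 3.14, 3.14].

### API

Orientations are given as a unit quaternion [x, y, z, w].
In Python, from workcell import monitor, camera, ticket, regions_of gives the robot as it stands.
- The arm moves only by the tool step_arm, never from a script. Its argument "increments" is a list of rows, each a list of 5 numbers: the finger opening in m, from 0 to 0.0854, then the shift along the world's x, y, z in m, then the turn about the world's z in rad. A call has 1 to 12 rows; each row shifts and turns the commanded pose from where the row before left it; what a row does not reach is not made up. A row lasts 1/12 s, in which the tool goes at most 41.7 mm and 7.16 degrees, less where a joint would pass 70% of its speed; a pose out of reach is approached as far as the arm can. A call with a gripper value outside its range is refused whole. The fingers move at their own pace and stop on an object; "force" is the grip in N (left out, the last holds). Time passes only in rows, so rows that do not move let the fingers close. It gives the time, the measured TCP pose, the force and the opening at its end, in the units of the state.
- monitor.get_obs(): the state, without advancing time (a new reading comes with each control period).
- camera(name): name is "side" or "top" or "wrist"; returns a dict with "color" (384x512x3 uint8, red, green, blue), "range_z" (384x512 float32, m along the optical axis (not along the pixel's ray), 0 where there is no reading), "fx", "fy", "cx", "cy" (pixels), "cam_to_world" (4x4, takes a point from camera to world coordinates). Camera axes: x right, y up, looking along -z (the intrinsics and any distortion apply to the point x, -y, -z); pixel columns grow to the right and rows downward; lengths in m; the calibration is good to about 2 mm. A picture is of the moment at which its call begins.
- ticket.hand_in(): hands the job in, once; it reports no verdict.
Trained networks look in a picture, given as the dict that the camera call returned (one of the last four; its "shot" number tells which), for a name from the list of things; names that differ only in an ending like _2 or _b are one class to them, and where a whole thing is asked for, a point or a joint stands for the part that bears it (a point fixed in the world has none). Each returns a list of dicts, best first, with "p" (0 to 1); they miss things now and then, are a little off and sometimes report something else, mostly with a low value. They report only what shows in the picture. A call takes as long as a camera call.
- regions_of(picture, query): "region" (384x512 bool, what is visible of it) and "centre" ([row, column] in pixels, amid what is visible of it).
The state is a dict: "clock": time; "joint_pos": joint angles; "joint_velocities": joint speeds; "tau": joint torques, N m; "position": TCP position; "ee_rot": TCP orientation; "ft_force": force on the tool from outside, world axes, zero at the start; "torque": the same for the moment, N m; "grip_width": opening from 0.0 (shut) to 1.0 (fully open).
Only numpy, scipy, OpenCV 4.12 (cv2) and the standard library are available. Lean on these libraries where they do the work, as an engineer would, in place of code of your own. Each camera call takes 0.05 s, during which the arm holds its last target. There are 200 camera calls.

### The job

Get the viewing lamp out over the wet print: first clamp its boom by turning the lock collar on top of the stand's post clockwise until its pointer is on the locked mark (the white bar), then press the catch button on the boom, and draw the lamp out by its knob, past the first stop, all the way to the second stop. The boom springs back if it is let go, so finish while still gripping the knob and holding the lamp fully out and still. Leave the other things on the bench and in the trays where they are.

Things in the scene. Friction and masses are not known exactly. Their poses are not given: they have to be found in the camera images.
- stand: boom stand bolted to the bench: 150 x 150 x 14 mm dark steel base, 26 mm post, dark clamp head 56 x 54 mm. Origin: base underside on the post's axis; z up; x: the way the boom points and telescopes. Level boom, axis 200 mm up: a 34 mm square aluminium sleeve through the head, from 89 mm behind to 214 mm beyond the post's axis, top 217 mm up (lip 220). On the head a 76 mm flange, top 232 mm up
- locked_mark (a point): the locked mark, a white bar inlaid in the flange under the collar, on the side of the stand's +y axis, 31 mm from the post's axis, 232 mm up. (The dot 1.2 rad counter-clockwise from it is the unlocked mark.)
- collar_grip (a point): centre of the lock collar on the post's top: black knurled ring 46 mm across, 234 to 268 mm above the bench (post's dome ends at 274), with a pointer tab at its foot (10 mm wide, to 37 mm from the axis, top 245 mm up) along this point's y axis. The point is on the axis, 251 mm up. Grip across the ring from above, 90 deg from the tab, finger ends above the flange (232 mm)
- collar (a joint): rotation of the lock collar, rad: 0 with its pointer at the dot (unlocked), grows clockwise seen from above, 1.2 (its stop) with the pointer on the bar (locked). Light friction, 0.12 N m; stays where it is left
- sleeve (a joint): slide of the whole sleeve through the clamp head, m, outwards; 0 as at the start, 0.035 at most. Unlocked, it creeps out when the boom is pulled with over 4 N; the locked collar pins it within 1 to 2 mm of 0 (the collar will not reach its mark if the sleeve has been shifted by over 1 mm)
- catch_top (a point): centre of the top face of the catch button: plain steel, round, 22 mm across, on a low black housing (top 229 mm up, 40 x 34 mm) on the sleeve, 160 mm out from the post. Its top is 239 mm above the bench. Pressed straight down
- catch (a joint): travel of the catch button, m: 0 up, 0.006 fully in. Spring: 2 N to start, 5 N fully in, comes up again when released. From about 0.0035 in it frees the boom, which springs out some 20 mm by itself and stays free after the button is up again
- boom (a joint): extension of the telescoping boom, m: 0 closed and caught; 0.06 first stop (a click, passed by pulling on with 1 to 2 N more); 0.12 second stop, firm end of travel. Once freed, a 70 N/m spring draws it to about 0.02: it pulls back with 7 N at the second stop, and the boom slides in if let go
- knob_grip (a point): centre of the pull knob on the boom's end: upright, black with rubber rings, 28 mm across, 224 to 268 mm above the bench, gripped from above; on a 36 mm end block (top 218 mm up), moves with the boom; below hangs the lamp's 92 mm shade, rim 106 mm up. Point: 246 mm up, 255 mm from the post's axis with the boom closed, 375 at the second stop; x axis outwards along the boom
- lamp_knob: the same pull knob; origin on its axis at its foot, 218 mm above the bench
- tray: white tray with the print in it, fixed under the boom, 324 x 274 mm over the lip (longer along x), 55 mm high; origin under its centre
- graduate: a clear plastic measuring beaker, 68 mm across, 130 mm tall, standing; a bystander. Origin: centre of its underside
- film_can: a black film can, 33 mm across, 52 mm tall, standing; a bystander. Origin: centre of its underside
- focuser: a small black grain focuser, foot 75 x 55 mm, about 120 mm tall, standing; a bystander. Origin: centre of its underside
- tongs: steel print tongs 215 mm long and 32 mm wide, lying in the white tray on the print; a bystander. Origin: centre of its underside, length along its x axis
- squeegee: a roller squeegee, roller 150 mm long, lying in the second, dark tray; a bystander. Origin: centre of its underside

How it is judged:
On the way, in this order (a step that is already met when the one before it is completed fails the run):
1. the lock collar is at its locked mark (value of joint collar above 1.08 rad), for 0.2 s.
2. with the collar locked, the catch button is pressed in and the boom comes free (value of joint collar above 1.08 rad and value of joint catch above 0.003 m and value of joint boom above 0.008 m), for 0.05 s.
3. the lamp is held by its knob at the second stop (value of joint boom above 0.112 m and contact force between lamp_knob and the fingers above 3 N), for 0.2 s.
At the end, for the whole second after the job is handed in: through the last second the fingers press on the pull knob with over 3 N and hold the boom within 8 mm of its second stop (0.112 to 0.12 m), still (under 20 mm/s); the collar is within 0.12 rad of its locked mark, the sleeve is within 6 mm of where it was in the clamp head and the catch button is up (all of step 3 and value of joint collar above 1.08 rad and value of joint boom below 0.125 m and value of joint sleeve below 0.006 m and value of joint catch below 0.002 m and linear speed of lamp_knob below 0.02 m/s); the arm keeps its last pose, push and grip.
It fails at once if a bystander on the bench or in a tray is disturbed (moved more than 15 mm) (distance of any of graduate, film_can, focuser, tongs, squeegee from where it was at the start of the episode above 0.015 m).
It also fails if it takes over 54 s, if anything falls off the work surface, if the arm or the gripper's body presses on something with over 40 N, if the wrist force passes 120 N, or if a joint passes its speed limit or range.

## Working session

There is one attempt and no reset: what is moved stays moved. The work goes in short steps, Python scripts to look and compute and a tool call to move; the robot and the scene stay as the last step left them, time stands still between calls to the robot, and variables do not carry over. Pictures are saved under pics/ and viewed, about 8 in all and at most 12, crops included, and the job is handed in when it is done.

Besides the shell and the picture viewer there is one more tool, called after "Emit:" as name(argument=value, ...) on one line, values as JSON. step_arm: Moves the arm, as the interface text tells. Its arguments: {"type":"object","properties":{"increments":{"type":"array"},"force":{"type":"number"}},"required":["increments"]}

```bash
mkdir -p pics; cat > h.py <<'E'
import numpy as np, cv2
from workcell import monitor, camera, ticket, regions_of
def w(p,r,c,z=None):
    z=p["range_z"][r,c] if z is None else z
    r=np.asarray(r,float);c=np.asarray(c,float)
    P=np.stack([(c-p["cx"])/p["fx"]*z,-(r-p["cy"])/p["fy"]*z,-z,np.ones_like(z)],-1)
    return (P@p["cam_to_world"].T)[...,:3]
def reg(p,q):
    o=regions_of(p,q)
    return o[0] if o else None
def pts(p,m):
    m=m&(p["range_z"]>0); r,c=np.nonzero(m); return w(p,r,c)
def save(p,n): cv2.imwrite("pics/"+n,p["color"][...,::-1])
E
python3 - <<'E'
from h import *
print(monitor.get_obs())
P={}
for n in ["top","side"]:
    p=camera(n); save(p,n+"1.png"); print(n,p["cam_to_world"].round(3).tolist(),[k for k in p if k not in("color","range_z","cam_to_world")])
    for q in ["stand","collar_grip","catch_top","knob_grip","tray","graduate","film_can","focuser","tongs","squeegee"]:
        o=reg(p,q)
        if o is None: print(q,None);continue
        X=pts(p,o["region"]); print(q,round(o["p"],2),np.round(o["centre"]),len(X),np.median(X,0).round(3) if len(X) else"",np.percentile(X,[3,97],axis=0).round(3).tolist() if len(X) else "")
a=cv2.imread("pics/top1.png");b=cv2.imread("pics/side1.png")
E
```

```text
{'clock': 0.0, 'joint_pos': array([-1.25764022,  0.33288275, -0.06471277,  1.46095272,  0.02158267,
        1.34992613, -0.08850339]), 'joint_velocities': array([-7.92998869e-05, -6.81545379e-04, -1.44753676e-03,  1.41470029e-04,
       -1.79694742e-03, -9.58259597e-04,  4.61379766e-04]), 'tau': array([ 7.39481729e-04, -6.25468683e+01,  4.97004215e-02, -3.91589391e+01,
        1.62831426e-02,  1.02621212e-02, -1.71184905e-05]), 'position': array([0.20579166, 0.58973386, 0.23050373]), 'ee_rot': array([ 0.11762531,  0.69723733, -0.11865824,  0.69709728]), 'ft_force': array([0.20917547, 0.31606317, 0.12957975]), 'torque': array([-0.00618854,  0.00317653,  0.00224608]), 'grip_width': 1.003362481021197}
top [[-0.019, 0.987, -0.159, 0.371], [-1.0, -0.021, -0.012, 0.019], [-0.015, 0.158, 0.987, 1.549], [0.0, 0.0, 0.0, 1.0]] ['fx', 'fy', 'cx', 'cy', 'shot']
stand 0.66 [211. 209.] 2393 [0.531 0.185 0.206] [[0.476, -0.044, 0.008], [0.622, 0.298, 0.27]]
collar_grip 0.6 [222. 269.] 467 [ 0.494 -0.02   0.147] [[0.463, -0.06, 0.115], [0.539, 0.016, 0.269]]
catch_top 0.47 [220. 245.] 8 [0.499 0.058
[... 1086 characters left out ...]
, 0.114, 0.056]]
knob_grip 0.68 [276. 290.] 217 [0.431 0.217 0.037] [[0.418, 0.195, 0.005], [0.447, 0.224, 0.053]]
tray 0.82 [223. 298.] 3805 [ 0.463 -0.047  0.009] [[0.358, -0.208, 0.001], [0.581, 0.113, 0.057]]
graduate 0.84 [245. 191.] 988 [0.718 0.219 0.091] [[0.694, 0.168, 0.006], [0.753, 0.231, 0.129]]
film_can 0.81 [278. 291.] 266 [0.432 0.216 0.033] [[0.418, 0.175, -0.003], [0.457, 0.224, 0.053]]
focuser 0.95 [304. 213.] 809 [0.593 0.39  0.034] [[0.567, 0.34, 0.004], [0.619, 0.404, 0.126]]
tongs 0.48 [228. 298.] 216 [ 0.452 -0.046  0.01 ] [[0.407, -0.107, 0.002], [0.474, 0.019, 0.016]]
squeegee 0.6 [169. 288.] 323 [ 0.552 -0.422  0.026] [[0.479, -0.487, 0.002], [0.635, -0.354, 0.04]]
```

```bash
python3 - <<'E'
import cv2,numpy as np
a=cv2.imread("pics/top1.png")[120:300,130:400];b=cv2.imread("pics/side1.png")[120:330,150:400]
a=cv2.resize(a,None,fx=1.48,fy=1.48,interpolation=3);b=cv2.resize(b,None,fx=1.6,fy=1.6,interpolation=3)
H=max(a.shape[0],b.shape[0]);f=lambda i:np.pad(i,((0,H-i.shape[0]),(0,0),(0,0)))
cv2.imwrite("pics/c1.png",np.hstack([f(a),f(b)]))
E
```

```text
(no output)
```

View pics/c1.png

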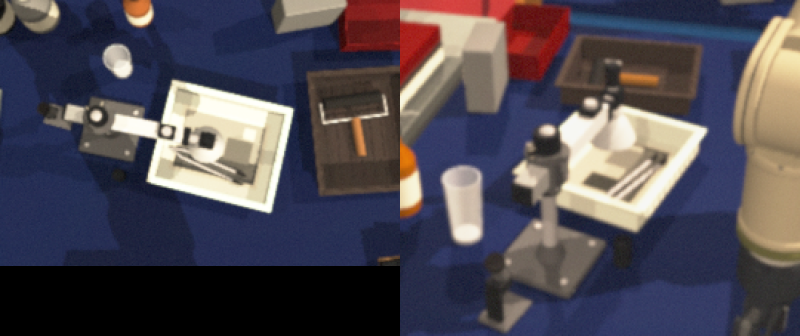

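```bash
cat >> h.py <<'E'
def clus(p,lo,hi,box):
    rr,cc=np.mgrid[:384,:512]; ok=p["range_z"]>0
    X=w(p,rr,cc); m=ok&(X[...,2]>lo)&(X[...,2]<hi)&(X[...,0]>box[0])&(X[...,0]<box[1])&(X[...,1]>box[2])&(X[...,1]<box[3])
    n,l,s,c=cv2.connectedComponentsWithStats(m.astype(np.uint8),connectivity=8)
    for i in range(1,n):
        if s[i,4]>5:
            Y=X[l==i]; print((lo,hi),s[i].tolist(),"mid",((Y.min(0)+Y.max(0))/2).round(4),"mean",Y.mean(0).round(4),"ext",np.ptp(Y,axis=0).round(3),"zmed",Y[:,2].max().round(4))
E
python3 - <<'E'
from h import *
for n in ["top","side"]:
    p=camera(n); print(n,p["fx"])
    clus(p,0.225,.29,(.44,.66,-.15,.30)); clus(p,0.255,.29,(.44,.66,-.15,.30)); clus(p,0.206,.225,(.44,.66,-.15,.35))
E
```

```text
top 390.7983265519825
(0.225, 0.29) [185, 189, 23, 22, 386] mid [0.5584 0.2271 0.2517] mean [0.5561 0.2245 0.2475] ext [0.073 0.075 0.052] zmed 0.2779
(0.225, 0.29) [236, 203, 13, 12, 112] mid [0.5242 0.07   0.2355] mean [0.5235 0.0705 0.2326] ext [0.038 0.041 0.02 ] zmed 0.2457
(0.225, 0.29) [265, 209, 10, 10, 67] mid [ 0.5027 -0.0229  0.2496] mean [ 0.501  -0.0218  0.2641] ext [0.028 0.03  0.048] zmed 0.2734
(0.255, 0.29) [188, 192, 14, 14, 159] mid [0.5569 0.226  0.2666] mean [0.5572 0.2256 0.2682] ext [0.044 0.044 0.023] zmed 0.2779
(0.255, 0.29) [266, 209, 8, 9, 59] mid [ 0.5032 -0.0218  0.2646] mean [ 0.502  -0.0221  0.2674] ext [0.027 0.023 0.018] zmed 0.2734
(0.206, 0.225) [171, 191, 16, 13, 139] mid [0.5708 0.2896 0.2151] mean [0.572  0.2897 0.2169] ext [0.041 0.053 0.018] zmed 0.2242
(0.206, 0.225) [205, 198, 33, 16, 309] mid [0.5377 0.143  0.2155] mean [0.5389 0.1418 0.2166] ext [0.055 0.112 0.016] zmed 0.2234
(0.206, 0.225) [245, 206, 32, 15, 196] mid [0.509  0.0074 0.2155] mean [0.5094 0.016  0.2163] ext [0.05  0.107 0.019] zmed 0.2249
side 498.14426678388287
(0.225, 0.2
[... 203 characters left out ...]
.0778 0.2315] ext [0.038 0.037 0.016] zmed 0.2406
(0.225, 0.29) [227, 197, 30, 27, 564] mid [0.5568 0.2297 0.2502] mean [0.5536 0.2403 0.2472] ext [0.074 0.071 0.05 ] zmed 0.2754
(0.255, 0.29) [278, 158, 10, 8, 67] mid [ 0.5017 -0.0205  0.2631] mean [ 0.5004 -0.0165  0.2639] ext [0.027 0.034 0.015] zmed 0.2707
(0.255, 0.29) [233, 197, 18, 15, 210] mid [0.5566 0.2288 0.2652] mean [0.5553 0.2347 0.2659] ext [0.045 0.05  0.02 ] zmed 0.2754
(0.206, 0.225) [251, 173, 39, 40, 463] mid [0.5186 0.0746 0.2153] mean [0.5195 0.0809 0.2158] ext [0.074 0.216 0.019] zmed 0.2246
(0.206, 0.225) [219, 219, 36, 23, 343] mid [0.5607 0.2669 0.2153] mean [0.5651 0.2811 0.2151] ext [0.065 0.106 0.018] zmed 0.2246
```

Emit:
step_arm(increments=[[0.0854,0.016,-0.016,0.028,0.1],[0.0854,0.016,-0.016,0.028,0.1],[0.0854,0.016,-0.016,0.028,0.1],[0.0854,0.016,-0.016,0.028,0.1],[0.0854,0.025,-0.025,0,0.1],[0.0854,0.025,-0.025,0,0.1],[0.0854,0.025,-0.025,0,0.1],[0.0854,0.025,-0.025,0,0.1],[0.0854,0.025,-0.025,0,0.1],[0.0854,0.025,-0.025,0,0.1],[0.0854,0.025,-0.025,0,0.1],[0.0854,0.025,-0.025,0,0.1]])

```text
clock: 2.2
position: [0.4709, 0.3246, 0.3436]
ee_rot: [-0.298, 0.641, 0.298, 0.642]
ft_force: [0.5, 1.0, 0.6]
grip_width: 1.001
```

```bash
cat >> h.py <<'E'
from scipy.spatial.transform import Rotation as R
def jaw():
    o=monitor.get_obs(); M=R.from_quat(o["ee_rot"]).as_matrix(); y=M[:,1]; return np.arctan2(y[1],y[0]),o["position"],M[:,0]
E
python3 - <<'E'
from h import *
print(jaw())
p=camera("wrist"); save(p,"w1.png"); print(p["cam_to_world"].round(3).tolist(),p["fx"])
clus(p,0.25,.285,(.44,.66,-.15,.33));clus(p,0.234,.245,(.44,.66,0,.33))
E
```

```text
(np.float64(2.439960881215557), array([0.47094783, 0.32464554, 0.3435958 ]), array([ 2.93448171e-04,  3.79287857e-04, -9.99999885e-01]))
[[-0.764, -0.617, -0.19, 0.423], [0.645, -0.73, -0.225, 0.268], [0.0, -0.295, 0.956, 0.487], [0.0, 0.0, 0.0, 1.0]] 345.13189579795335
(0.25, 0.285) [21, 133, 83, 72, 4604] mid [0.5587 0.226  0.263 ] mean [0.5543 0.2269 0.2677] ext [0.046 0.047 0.026] zmed 0.2759
(0.234, 0.245) [67, 131, 44, 59, 300] mid [0.5481 0.2278 0.2398] mean [0.5408 0.2311 0.2408] ext [0.025 0.043 0.01 ] zmed 0.245
(0.234, 0.245) [82, 194, 13, 19, 105] mid [0.5763 0.2524 0.2395] mean [0.5755 0.2524 0.2413] ext [0.01  0.009 0.011] zmed 0.245
```

View pics/w1.png

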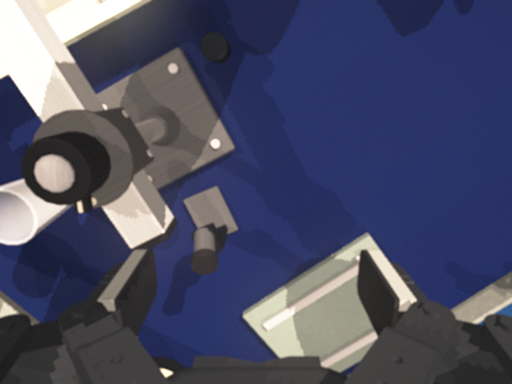

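Emit:
step_arm(increments=[[0.0854,0.022,-0.0245,0,0.0575],[0.0854,0.022,-0.0245,0,0.0575],[0.0854,0.021,-0.0245,0,0],[0.0854,0.021,-0.0245,0,0],[0.0854,0,0,-0.034,0],[0.0854,0,0,0,0]])

```text
clock: 2.75
position: [0.5555, 0.2254, 0.3042]
ee_rot: [-0.331, 0.627, 0.331, 0.622]
ft_force: [-1.0, 1.1, -1.1]
grip_width: 1.005
```

```bash
python3 - <<'E'
from h import *
print(jaw())
p=camera("wrist"); save(p,"w2.png")
clus(p,0.25,.285,(.44,.66,-.15,.33));clus(p,0.234,.245,(.44,.66,0.15,.33))
E
```

```text
(np.float64(2.5456190345984084), array([0.55545357, 0.22544052, 0.30418494]), array([-0.00595405, -0.00370252, -0.99997542]))
(0.25, 0.285) [210, 178, 83, 84, 5396] mid [0.5593 0.2253 0.2631] mean [0.5572 0.2228 0.2686] ext [0.047 0.046 0.026] zmed 0.2761
(0.234, 0.245) [222, 173, 59, 16, 158] mid [0.5512 0.2129 0.2395] mean [0.5476 0.2087 0.2412] ext [0.03  0.021 0.011] zmed 0.245
(0.234, 0.245) [281, 189, 4, 5, 6] mid [0.5361 0.2259 0.2426] mean [0.5361 0.2261 0.2425] ext [0.    0.004 0.004] zmed 0.2446
```

View pics/w2.png

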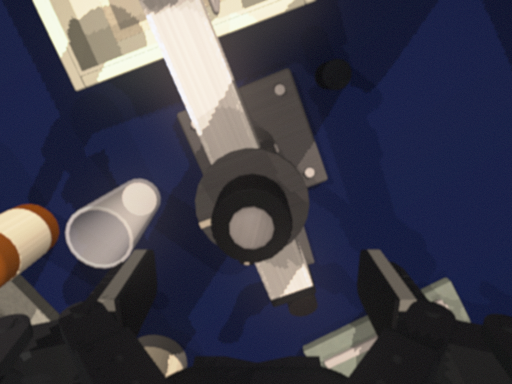

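Emit:
step_arm(increments=[[0.0854,0.0025,0.0005,-0.033,0.01],[0.0854,0,0,-0.033,0],[0.0854,0,0,0,0],[0.03,0,0,0,0],[0.03,0,0,0,0],[0.03,0,0,0,0],[0.03,0,0,0,0],[0.03,0,0,0,0]], force=30)

```text
clock: 3.47
position: [0.561, 0.2284, 0.2471]
ee_rot: [-0.336, 0.62, 0.335, 0.625]
ft_force: [5.8, -1.9, 6.0]
grip_width: 0.524
```

Emit:
step_arm(increments=[[0.03,0,0,0,-0.1],[0.03,0,0,0,-0.1],[0.03,0,0,0,-0.1],[0.03,0,0,0,-0.1],[0.03,0,0,0,-0.1],[0.03,0,0,0,-0.1],[0.03,0,0,0,-0.1],[0.03,0,0,0,-0.1],[0.03,0,0,0,-0.1],[0.03,0,0,0,-0.1],[0.03,0,0,0,-0.1],[0.03,0,0,0,-0.1]])

```text
clock: 4.47
position: [0.5613, 0.2253, 0.2468]
ee_rot: [0.077, 0.701, -0.078, 0.705]
ft_force: [-4.6, -9.8, 8.6]
grip_width: 0.531
```

Emit:
step_arm(increments=[[0.03,0,0,0,-0.03],[0.03,0,0,0,0],[0.03,0,0,0,0]])

```text
clock: 4.72
position: [0.561, 0.2253, 0.2468]
ee_rot: [0.086, 0.7, -0.087, 0.704]
ft_force: [2.9, -11.5, 8.6]
grip_width: 0.523
```

```bash
python3 - <<'E'
from h import *
print(jaw(),monitor.get_obs()["torque"],monitor.get_obs()["ft_force"])
E
```

```text
(np.float64(1.3260446114419802), array([0.56099582, 0.22529721, 0.24681392]), array([ 0.00567047, -0.00181621, -0.99998227])) [-2.3695734  -0.45727594  0.16046998] [  2.8730529  -11.48567373   8.60997068]
```

Emit:
step_arm(increments=[[0.0854,0,0,0,0],[0.0854,0,0,0,0],[0.0854,0,0,0,0],[0.0854,0,0,0,0],[0.0854,0,0,0.035,0],[0.0854,0,0,0.035,0],[0.0854,0,0.025,0.03,0.0],[0.0854,0,0.03,0,0],[0.0854,0,0.03,0,0],[0.0854,0,0,0,0]])

```text
clock: 5.55
position: [0.5561, 0.3212, 0.3427]
ee_rot: [0.083, 0.703, -0.081, 0.702]
ft_force: [0.2, 1.4, 0.2]
grip_width: 1.002
```

```bash
python3 - <<'E'
from h import *
print(jaw())
p=camera("wrist"); save(p,"w3.png")
clus(p,0.25,.285,(.44,.66,-.15,.33));clus(p,0.2325,.245,(.44,.66,0.0,.33))
p=camera("side"); save(p,"s3.png")
clus(p,0.255,.285,(.44,.66,-.1,.26));clus(p,0.225,.255,(.44,.66,-.1,.15))
E
```

```text
(np.float64(1.3384697068524833), array([0.55605718, 0.32115796, 0.34265087]), array([-0.00192651,  0.00287509, -0.99999401]))
(0.25, 0.285) [89, 194, 74, 69, 3635] mid [0.557  0.2267 0.2629] mean [0.5545 0.23   0.2677] ext [0.043 0.046 0.026] zmed 0.2759
(0.2325, 0.245) [110, 169, 77, 89, 1446] mid [0.5588 0.2393 0.2387] mean [0.5519 0.2432 0.2344] ext [0.075 0.049 0.012] zmed 0.245
(0.2325, 0.245) [118, 172, 4, 3, 9] mid [0.5227 0.2235 0.233 ] mean [0.5227 0.2234 0.2329] ext [0.002 0.003 0.001] zmed 0.2333
(0.2325, 0.245) [91, 181, 25, 32, 199] mid [0.5369 0.2038 0.2334] mean [0.5366 0.204  0.233 ] ext [0.021 0.025 0.002] zmed 0.2343
(0.2325, 0.245) [180, 201, 7, 11, 25] mid [0.5593 0.2625 0.2335] mean [0.5585 0.2624 0.233 ] ext [0.009 0.003 0.002] zmed 0.2345
(0.2325, 0.245) [91, 212, 4, 6, 12] mid [0.5498 0.1915 0.2332] mean [0.5496 0.1913 0.233 ] ext [0.004 0.003 0.001] zmed 0.2338
(0.255, 0.285) [278, 158, 10, 9, 69] mid [ 0.5009 -0.0211  0.2623] mean [ 0.5006 -0.0165  0.2637] ext [0.027 0.033 0.014] zmed 0.2693
(0.255, 0.285) [233, 197, 18, 14, 207] mid [0.5563 0.2294 0.2653] mean [0.555  0.2346 0.2662] ext [0.046 0.053 0.02 ] zmed 0.2752
(0.225, 0.255) [278, 165, 10, 10, 82] mid [ 0.5008 -0.0155  0.2393] mean [ 0.4996 -0.0125  0.2404] ext [0.028 0.021 0.028] zmed 0.2534
(0.225, 0.255) [261, 182, 16, 10, 100] mid [0.5222 0.0745 0.2335] mean [0.5211 0.0779 0.2314] ext [0.038 0.042 0.017] zmed 0.2418
```

View pics/w3.png

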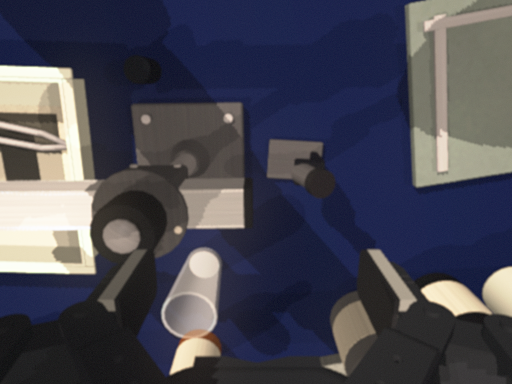

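Emit:
step_arm(increments=[[0.0854,0,-0.01,0,-0.12],[0.0854,0,-0.01,0,-0.12],[0.0854,0,-0.01,0,-0.12],[0.0854,0,-0.01,0,-0.12],[0.0854,0,-0.01,0,-0.12],[0.0854,0,-0.01,0,-0.12],[0.0854,0,-0.01,0,-0.12],[0.0854,0,-0.01,0,-0.12],[0.0854,0,-0.01,0,-0.12],[0.0854,0,-0.01,0,-0.12],[0.0854,0,-0.01,0,-0.12],[0.0854,0,-0.01,0,-0.12]])

```text
clock: 6.65
position: [0.5585, 0.1919, 0.3436]
ee_rot: [0.529, 0.47, -0.528, 0.47]
ft_force: [0.2, 0.0, 0.6]
grip_width: 0.997
```

Emit:
step_arm(increments=[[0.0854,0,-0.01,0,-0.12],[0.0854,0,-0.01,0,-0.12],[0.0854,0,-0.01,0,-0.12],[0.0854,0,-0.01,0,-0.12],[0.0854,0,-0.01,0,-0.12],[0.0854,0,-0.01,0,-0.12],[0.0854,0,0,0,-0.12],[0.0854,0,0,0,-0.12],[0.0854,0,0,0,-0.12],[0.0854,0,0,0,-0.12],[0.0854,0,0,0,-0.12],[0.0854,0,0,0,-0.12]])

```text
clock: 7.65
position: [0.5583, 0.1324, 0.3436]
ee_rot: [0.707, 0.005, -0.707, 0.005]
ft_force: [0.7, 0.3, 0.0]
grip_width: 1.002
```

Emit:
step_arm(increments=[[0.0854,0,0,0,-0.12],[0.0854,0,0,0,-0.12],[0.0854,0,0,0,0]])

```text
clock: 7.9
position: [0.5584, 0.1326, 0.3435]
ee_rot: [0.703, -0.08, -0.703, -0.08]
ft_force: [0.1, -0.5, -0.4]
grip_width: 1.0
```

```bash
python3 - <<'E'
from h import *
print(jaw(),monitor.get_obs()["joint_pos"].round(2))
p=camera("wrist"); save(p,"w4.png")
clus(p,0.25,.285,(.44,.66,-.15,.33));clus(p,0.235,.245,(.44,.66,-.1,.33))
rr,cc=np.mgrid[:384,:512]; X=w(p,rr,cc); d=X[...,:2]-[.557,.2265]; r=np.hypot(d[...,0],d[...,1])
m=(r>.027)&(r<.04)&(X[...,2]>.2375)&(X[...,2]<.25); Y=d[m]; print(m.sum(),np.degrees(np.arctan2(Y[:,1],Y[:,0])).mean() if m.sum() else"")
E
```

```text
(np.float64(-1.797163021097781), array([0.55837318, 0.13255696, 0.34352878]), array([ 8.97469259e-05,  9.84042599e-05, -9.99999991e-01])) [-0.9   0.2   0.71  1.44 -0.13  1.54 -2.  ]
(0.25, 0.285) [92, 188, 74, 69, 3814] mid [0.5607 0.2254 0.2629] mean [0.5632 0.2222 0.2679] ext [0.045 0.046 0.026] zmed 0.2757
(0.25, 0.285) [460, 197, 52, 46, 1790] mid [ 0.5046 -0.0208  0.2603] mean [ 0.5073 -0.0189  0.2644] ext [0.028 0.025 0.021] zmed 0.2706
(0.235, 0.245) [124, 165, 46, 61, 317] mid [0.5711 0.2127 0.24  ] mean [0.5769 0.2107 0.2413] ext [0.051 0.02  0.01 ] zmed 0.245
(0.235, 0.245) [123, 182, 4, 5, 9] mid [0.584  0.2267 0.2427] mean [0.5835 0.2267 0.2434] ext [0.003 0.004 0.004] zmed 0.2445
(0.235, 0.245) [449, 191, 37, 38, 350] mid [ 0.5056 -0.0199  0.24  ] mean [ 0.5113 -0.015   0.2401] ext [0.026 0.024 0.01 ] zmed 0.245
(0.235, 0.245) [332, 196, 29, 28, 613] mid [0.5248 0.0703 0.2382] mean [0.5257 0.0705 0.2392] ext [0.022 0.021 0.006] zmed 0.2413
320 -14.562627209755494
```

View pics/w4.png

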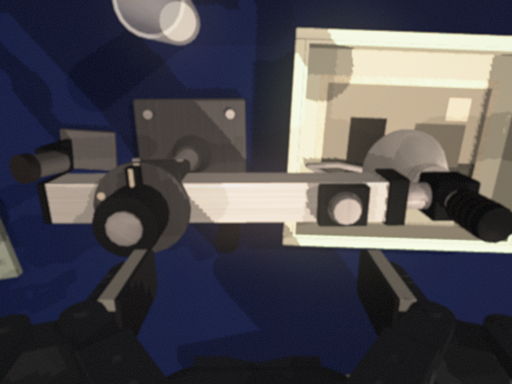

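Emit:
step_arm(increments=[[0,-0.0115,-0.0207,0,0],[0,-0.0115,-0.0207,0,0],[0,-0.0114,-0.0207,0,0],[0,0,0,-0.035,0],[0,0,0,-0.035,0],[0,0,0,-0.0235,0],[0,0,0,0,0],[0,0,0,0,0]])

```text
clock: 8.62
position: [0.5236, 0.071, 0.2499]
ee_rot: [-0.703, 0.077, 0.703, 0.076]
ft_force: [0.1, 0.6, 0.6]
grip_width: -0.002
```

```bash
python3 - <<'E'
from h import *
print(jaw())
E
```

```text
(np.float64(-1.7875783668863372), array([0.52359815, 0.07104381, 0.24992401]), array([-1.36333439e-03, -6.59189189e-04, -9.99998853e-01]))
```

Emit:
step_arm(increments=[[0,0,0,-0.008,0],[0,0,0,-0.003,0],[0,0,0,-0.003,0],[0,0,0,-0.002,0],[0,0,0,0,0],[0,0,0,0,0]])

```text
clock: 9.12
position: [0.5247, 0.0716, 0.2345]
ee_rot: [0.703, -0.077, -0.702, -0.077]
ft_force: [1.7, 0.1, 3.4]
grip_width: -0.002
```

```bash
python3 - <<'E'
from h import *
p=camera("side"); clus(p,0.25,.285,(.44,.56,-.1,.03)); print(monitor.get_obs()["ft_force"],jaw()[1])
E
```

```text
(0.25, 0.285) [280, 156, 10, 10, 79] mid [ 0.4979 -0.0315  0.2608] mean [ 0.4971 -0.0282  0.2617] ext [0.027 0.029 0.021] zmed 0.2713
[ 1.31980644 -0.36246514  4.90589566] [0.52470893 0.07157394 0.234541  ]
```

Emit:
step_arm(increments=[[0,0,0,-0.001,0],[0,0,0,0,0],[0,0,0,0,0]])

```text
clock: 9.42
position: [0.5245, 0.0716, 0.2332]
ee_rot: [0.703, -0.077, -0.702, -0.077]
ft_force: [4.5, -0.2, 4.6]
grip_width: 0.0
```

```bash
python3 - <<'E'
from h import *
p=camera("side"); clus(p,0.25,.285,(.44,.56,-.1,.03)); print(monitor.get_obs()["ft_force"],jaw()[1])
E
```

```text
(0.25, 0.285) [281, 156, 9, 10, 74] mid [ 0.4977 -0.0367  0.261 ] mean [ 0.4966 -0.0328  0.2621] ext [0.027 0.029 0.022] zmed 0.2718
[ 3.69875011 -0.17105282  4.18971475] [0.52446285 0.07157902 0.23314872]
```

Emit:
step_arm(increments=[[0,0,0,0.03,0],[0.0854,0,0,0.035,0],[0.0854,-0.004,-0.015,0.03,0],[0.0854,-0.007,-0.03,0.0,0],[0.0854,-0.007,-0.03,0,0],[0.0854,-0.0065,-0.035,0,0],[0.0854,0,0,0,0],[0.0854,0,0,0,0]])

```text
clock: 10.13
position: [0.4985, -0.0403, 0.3274]
ee_rot: [-0.702, 0.078, 0.703, 0.079]
ft_force: [0.1, 0.5, 0.3]
grip_width: 0.975
```

```bash
python3 - <<'E'
from h import *
print(jaw())
p=camera("wrist"); save(p,"w5.png"); clus(p,0.25,.285,(.44,.56,-.1,.03));clus(p,0.235,.245,(.44,.66,-.1,.33))
p=camera("side"); clus(p,0.25,.285,(.44,.56,-.1,.03))
E
```

```text
(np.float64(-1.7936561669879578), array([ 0.49845725, -0.04031596,  0.32743353]), array([-1.64566568e-03,  8.69852839e-04, -9.99998268e-01]))
(0.25, 0.285) [236, 177, 45, 49, 1727] mid [ 0.5005 -0.0407  0.2601] mean [ 0.5025 -0.0413  0.2663] ext [0.028 0.029 0.02 ] zmed 0.2701
(0.235, 0.245) [238, 171, 40, 18, 165] mid [ 0.5081 -0.0413  0.24  ] mean [ 0.5108 -0.0433  0.2402] ext [0.013 0.027 0.01 ] zmed 0.2449
(0.235, 0.245) [82, 177, 33, 30, 761] mid [0.5246 0.0693 0.2386] mean [0.5251 0.0688 0.2392] ext [0.021 0.022 0.007] zmed 0.2422
(0.25, 0.285) [281, 156, 9, 10, 76] mid [ 0.4972 -0.0378  0.2602] mean [ 0.4964 -0.0329  0.2617] ext [0.027 0.035 0.02 ] zmed 0.2703
```

View pics/w5.png

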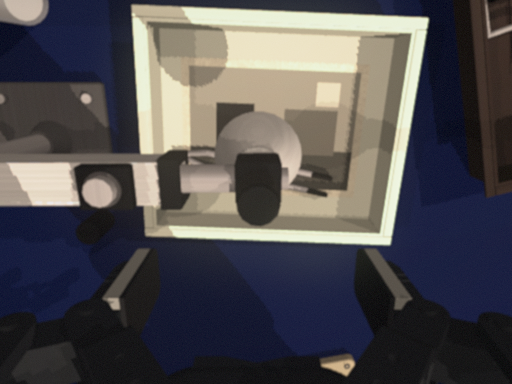

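Emit:
step_arm(increments=[[0.0854,0.001,-0.0005,-0.035,0],[0.0854,0,0,-0.035,0],[0.0854,0,0,-0.027,0],[0.0854,0,0,0,0],[0.01,0,0,0,0],[0.01,0,0,0,0],[0.01,0,0,0,0],[0.01,0,0,0,0],[0.01,0,0,0,0],[0.01,0,0,0,0],[0.01,0,0,0,0]], force=50)

```text
clock: 11.15
position: [0.5012, -0.039, 0.2321]
ee_rot: [0.704, -0.077, -0.702, -0.078]
ft_force: [-1.8, 0.2, 6.3]
grip_width: 0.313
```

Emit:
step_arm(increments=[[0.01,-0.0017,-0.0078,0,0],[0.01,-0.0017,-0.0078,0,0],[0.01,-0.0017,-0.0078,0,0],[0.01,-0.0017,-0.0078,0,0],[0.01,-0.0017,-0.0078,0,0],[0.01,-0.0017,-0.0078,0,0],[0.01,-0.0017,-0.0078,0,0],[0.01,-0.0017,-0.0078,0,0],[0.01,-0.0017,-0.0078,0,0],[0.01,-0.0017,-0.0078,0,0],[0.01,-0.0017,-0.0078,0,0],[0.01,-0.0017,-0.0078,0,0]])

```text
clock: 12.15
position: [0.4806, -0.1311, 0.2319]
ee_rot: [0.703, -0.076, -0.703, -0.078]
ft_force: [-2.9, 8.3, 8.9]
grip_width: 0.314
```

Emit:
step_arm(increments=[[0.01,-0.0006,-0.003,0,0],[0.01,0,0,0,0],[0.01,0,0,0,0]])

```text
clock: 12.4
position: [0.4799, -0.1345, 0.2319]
ee_rot: [0.703, -0.076, -0.703, -0.078]
ft_force: [-4.0, 5.8, 8.1]
grip_width: 0.316
```

```bash
python3 - <<'E'
from h import *
o=monitor.get_obs(); j=jaw(); d=np.array([-.212,-.977]); print(j,o["ft_force"],o["grip_width"], "ext",(j[1][:2]-[.5575,.2265])@d-.255)
E
```

```text
(np.float64(-1.789258737063427), array([ 0.47990502, -0.13450595,  0.23190334]), array([ 8.38529194e-04,  2.17037645e-03, -9.99997293e-01])) [-3.98913728  5.82163704  8.1339479 ] 0.3161652782588206 ext 0.11415294519012098
```

Emit:
step_arm(increments=[[0.01,-0.0007,-0.003,0,0],[0.01,0,0,0,0],[0.01,0,0,0,0]])

```text
clock: 12.65
position: [0.4791, -0.1378, 0.2319]
ee_rot: [0.703, -0.077, -0.703, -0.078]
ft_force: [-4.9, 3.6, 8.1]
grip_width: 0.313
```

Emit:
step_arm(increments=[[0.01,-0.0006,-0.003,0,0],[0.01,0,0,0,0],[0.01,0,0,0,0]])

```text
clock: 12.9
position: [0.4787, -0.14, 0.2319]
ee_rot: [0.703, -0.076, -0.703, -0.078]
ft_force: [-3.7, 8.2, 7.2]
grip_width: 0.307
```

Emit:
step_arm(increments=[[0.01,-0.0006,-0.003,0,0],[0.01,0,0,0,0],[0.01,0,0,0,0],[0.01,0,0,0,0]])

```text
clock: 13.23
position: [0.4783, -0.1419, 0.2318]
ee_rot: [0.703, -0.075, -0.703, -0.078]
ft_force: [-4.2, 10.9, 8.3]
grip_width: 0.314
```

```bash
python3 - <<'E'
from h import *
o=monitor.get_obs(); j=jaw(); d=np.array([-.212,-.977]); print(j[1],o["ft_force"],o["grip_width"], "ext",(j[1][:2]-[.5575,.2265])@d-.255)
p=camera("side"); save(p,"s6.png"); clus(p,0.225,.255,(.44,.56,0,.15)); clus(p,0.2,.27,(.42,.54,-.25,0));clus(p,0.255,.285,(.5,.6,.15,.3))
p=camera("top"); clus(p,0.225,.255,(.44,.56,0,.15))
save(p,"t6.png"); 
a=cv2.imread("pics/top1.png")[120:300,130:400];t=cv2.imread("pics/t6.png")[120:300,130:400];s=cv2.imread("pics/s6.png")[120:320,150:400]
s=cv2.resize(s,(560,448),interpolation=3);x=cv2.resize(s[80:380,60:460],None,fx=1.9,fy=1.9,interpolation=3)
cv2.imwrite("pics/c6.png",x)
E
```

```text
[ 0.47826951 -0.14187733  0.23182394] [-4.17250155 10.87152696  8.26669144] 0.31407338718730593 ext 0.12170151705806026
(0.225, 0.255) [261, 181, 16, 11, 104] mid [0.5216 0.076  0.2341] mean [0.5205 0.0772 0.2317] ext [0.038 0.042 0.018] zmed 0.2429
(0.2, 0.27) [277, 142, 28, 42, 384] mid [ 0.4847 -0.0821  0.2349] mean [ 0.4794 -0.0988  0.2237] ext [0.058 0.163 0.07 ] zmed 0.2697
(0.255, 0.285) [233, 197, 18, 15, 211] mid [0.5564 0.2289 0.2655] mean [0.5552 0.2348 0.2657] ext [0.045 0.051 0.021] zmed 0.2759
(0.225, 0.255) [236, 203, 13, 12, 113] mid [0.5243 0.07   0.2339] mean [0.5227 0.0701 0.2321] ext [0.038 0.041 0.018] zmed 0.2428
```

View pics/c6.png

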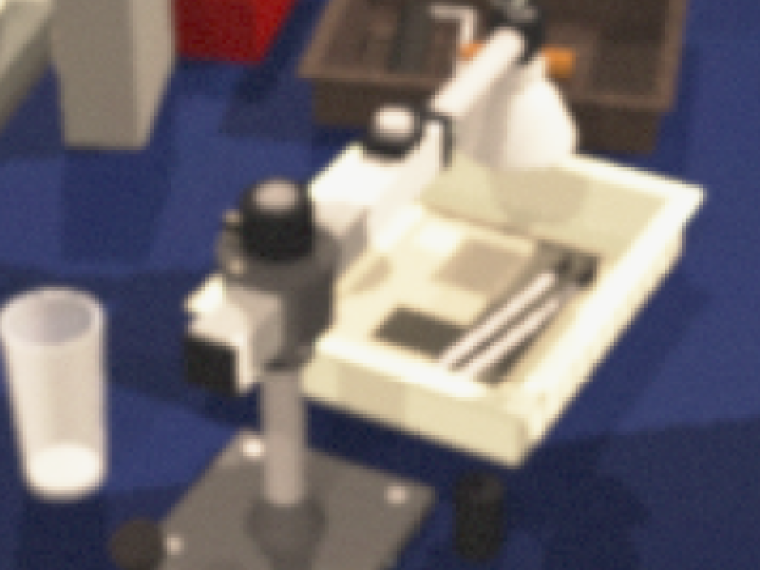

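Emit:
step_arm(increments=[[0.01,-0.0006,-0.003,0,0],[0.01,0,0,0,0],[0.01,0,0,0,0],[0.01,0,0,0,0]])

```text
clock: 13.67
position: [0.4783, -0.1421, 0.2318]
ee_rot: [0.703, -0.073, -0.703, -0.078]
ft_force: [-2.1, 21.8, 9.5]
grip_width: 0.315
```

```bash
python3 - <<'E'
from h import *
o=monitor.get_obs(); j=jaw(); d=np.array([-.212,-.977]); print(j[1],o["ft_force"],o["grip_width"], "ext",(j[1][:2]-[.5575,.2265])@d-.255)
p=camera("side"); save(p,"s7.png"); clus(p,0.225,.255,(.44,.56,0,.15)); clus(p,.24,.29,(.42,.54,-.25,0))
p=camera("wrist"); save(p,"w7.png"); clus(p,0.25,.275,(.44,.52,-.2,.0)); clus(p,0.235,.245,(.44,.66,.03,.33))
E
```

```text
[ 0.47826676 -0.14206678  0.23176874] [-2.05869737 21.81764     9.51915606] 0.31503590448923 ext 0.12188719455396813
(0.225, 0.255) [261, 181, 16, 11, 101] mid [0.5216 0.0743 0.234 ] mean [0.5201 0.0761 0.2315] ext [0.038 0.042 0.018] zmed 0.2429
(0.24, 0.29) [289, 132, 19, 24, 174] mid [ 0.477  -0.1373  0.2649] mean [ 0.4731 -0.127   0.2664] ext [0.042 0.094 0.049] zmed 0.2893
(0.25, 0.275) [177, 245, 161, 90, 8161] mid [ 0.4799 -0.1435  0.2625] mean [ 0.4826 -0.1425  0.265 ] ext [0.032 0.054 0.025] zmed 0.275
(0.25, 0.275) [163, 292, 8, 5, 20] mid [ 0.4916 -0.1136  0.2741] mean [ 0.4916 -0.1138  0.2743] ext [0.001 0.003 0.002] zmed 0.275
(0.25, 0.275) [343, 292, 9, 5, 20] mid [ 0.479  -0.1729  0.2736] mean [ 0.4789 -0.1728  0.2741] ext [0.002 0.003 0.003] zmed 0.275
```

View pics/w7.png

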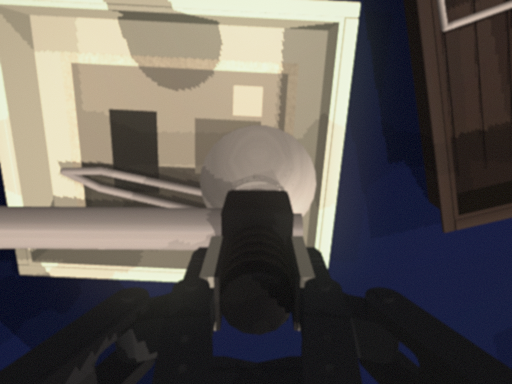

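Emit:
step_arm(increments=[[0.01,0.0003,0.0012,0,0],[0.01,0,0,0,0],[0.01,0,0,0,0],[0.01,0,0,0,0],[0.01,0,0,0,0],[0.01,0,0,0,0]])

```text
clock: 14.27
position: [0.4783, -0.142, 0.2318]
ee_rot: [0.703, -0.074, -0.703, -0.078]
ft_force: [-2.1, 16.8, 9.1]
grip_width: 0.31
```

```bash
python3 - <<'E'
from h import *
o=monitor.get_obs(); print(o["position"],o["ft_force"],abs(o["joint_velocities"]).max(),o["grip_width"])
p=camera("side")
for q in ["graduate","film_can","focuser","tongs","squeegee"]:
    r=reg(p,q)
    if r: print(q,round(r["p"],2),np.median(pts(p,r["region"]),0).round(3))
print(ticket.hand_in())
E
```

```text
[ 0.47825392 -0.14197125  0.23177383] [-2.05803256 16.7628131   9.13811149] 0.001799242113963447 0.30955380800719834
graduate 0.71 [0.718 0.219 0.093]
film_can 0.48 [0.431 0.217 0.039]
focuser 0.97 [0.593 0.39  0.04 ]
tongs 0.78 [ 0.438 -0.072  0.012]
squeegee 0.64 [ 0.609 -0.429  0.027]
the job is handed in; nothing more can be done
None
```

I locked the collar, pressed the catch to free the boom, then drew the lamp out by its knob to the second stop. I handed in at about 14 s with the knob still gripped; `hand_in` gives no verdict.

Last checks:
- **Collar:** after turning it about 1.2 rad clockwise, its pointer measured −14.6° against the mark at about −12.4°, so within tolerance. I did not look at the pointer again after the pull.
- **Boom:** the last 3 mm commanded moved the tool only 0.2 mm and the force along the boom rose from about 11 to 22 N, so it is on the firm stop. The measured extension was about 0.12 m. I eased the hold to about 17 N.
- **Grip:** the knob is held at 50 N and the arm was still (joint speeds under 0.002 rad/s).
- **Sleeve and catch:** the catch housing stayed within about 2 mm of its starting place, and the button is up (top about 0.242 m).
- **Bystanders:** graduate, film can and focuser are where they were.
    - **Tongs and squeegee:** their measured centres differ from the start by 30 and 57 mm. I put this down to the lamp and arm hiding different parts of them, since nothing came near either, but I did not confirm it.

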